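# Sweep the spent cells into the collecting pan

### The arm

A 7-joint arm with a two-finger parallel gripper is mounted at the origin on the work surface; the furniture and walls round the work are solid. World frame = base frame: x ahead of the robot, y to its left, z up, the work surface at z = 0. Lengths are in m, angles in rad, forces in N, time in s.
With the tool pointing down it reaches from about 0.425 to 0.8 m from the base axis. Payload 8.3 kg.
Tool frame: the origin (TCP) lies at the very end of the fingers, on their centre line; the grasp point (between the pads) lies 19 mm behind it; z points along the fingers, y is the direction in which the jaws open and shut (so a half turn about z gives the same grasp; the last joint's range is limited). The gripper opens to 85 mm and grips with 20 to 120 N. Pads are 22 mm wide; open, the fingers measure 114 mm over their backs; the gripper's body (76 mm by 85 mm) begins 54 mm behind the grasp point. The pads swing forward as they close: fully open they stand 13 mm farther back than shut.
Start: joints at [-1.31, 0.383, 0.016, 1.37, -0.006, 1.388, -0.046], TCP at [0.199, 0.593, 0.202] pointing down, gripper open.
Joint ranges: [-2.95, 2.95], [-0.25, 2.06], [-1.52, 1.56], [0.18, 2.33], [-1.44, 4.58], [0.02, 2.06], [-3.01, 3.01]. Speed limits (rad/s): [2.39, 2.39, 3.01, 3.01, 3.14, 3.14, 3.14].

### API

Orientations are given as a rotation vector (axis times angle).
In Python, from bench import ctrl, grab_frame, camera_params, job gives the robot as it stands.
- The arm moves only by the shell command python3 -m creep 'ROWS' [FORCE]. ROWS is JSON, a list of rows, each a list of 3 entries, a list of its own where there are three numbers: the opening in per cent of the stroke, from 0 (shut) to 100 (fully open), then the shift along the tool's x, y, z in units of 40 mm (1.0 is 40 mm), then the turn, a rotation vector about the tool's x, y, z in units of 5 degrees (1.0 is 5 degrees). A call has 1 to 12 rows; each row is the pose to reach, as a shift and turn from the pose measured when the call began, along the tool's axes at that moment; what a row does not reach only later rows make up. A row lasts 1/8 s, in which the tool goes at most 62.5 mm and 10.7 degrees, less where a joint would pass 70% of its speed; a pose out of reach is approached as far as the arm can. A call with a gripper value outside its range is refused whole. The fingers move at their own pace and stop on an object; FORCE is the grip in N (left out, the last holds). Time passes only in rows, so rows that repeat a pose let the fingers close. It gives the time, the measured TCP pose, the force and the opening at its end, in the units of the state.
- ctrl.observe(): the state, without advancing time (a new reading comes with each control period).
- grab_frame(name): name is "scene" or "top" or "wrist"; returns the picture (384x512x3 uint8, blue, green, red); there is no depth.
- camera_params(name): a dict with "K" (3x3 intrinsics, pixels), "R" (3x3) and "t" (3): a world point X has camera coordinates R X + t. Camera axes: x right, y down, z forward; pixel columns grow to the right and rows downward; lengths in m; the calibration is good to about 2 mm. A picture is of the moment at which its call begins: read the wrist's pose just before it. camera_params takes no time and is no camera call; for the wrist camera it gives the pose at the moment of the call.
- job.job_done(): hands the job in, once; it reports no verdict.
The state is a dict: "time": time; "qpos": joint angles; "qvel": joint speeds; "joint_efforts": joint torques, N m; "tool_pos": TCP position; "orientation": TCP orientation; "contact_force": force on the tool from outside, world axes, zero at the start; "ft_torque": the same for the moment, N m; "grip_width": finger opening in m.
Only numpy, scipy, OpenCV 4.12 (cv2) and the standard library are available. Lean on these libraries where they do the work, as an engineer would, in place of code of your own. Each camera call takes 0.05 s, during which the arm holds its last target. There are 200 camera calls.

### The job

Sweep the three spent battery cells across the raised board and in through the open front of the yellow collecting pan with the fingertips, until all three lie wholly inside it. Push them along the board and do not pick them up; leave the two weights, the staples box, the tape and the marker where they stand, and take the hand away at the end.

Things in the scene. Friction and masses are not known exactly. Their poses are not given: they have to be found in the camera images.
- board: raised grey sorting board with a brown wooden rim, standing fixed over the bench's cables, 440 mm long (x) and 240 mm wide (y); its deck lies 55 mm above the bench, a rim 8 mm wide runs all round its edge and stands 10 mm above the deck. Origin under its centre, at bench height; x points lengthwise, towards the end with the pan. A weighing terminal, 285 mm tall, stands close along the board's robot-side edge (+y) and leans up to it above 180 mm
- pan: yellow sheet-metal collecting pan fixed on the deck, 110 mm deep (x), 130 mm wide (y), 24 mm high, walls 3 mm. Origin under its centre, on the deck; x points from the open front to the back wall, y along its width. The front (local x = -55 mm) has no wall: a bevelled lip rises there from the deck over 12 mm to the 2 mm thick floor, so that cells slide up over it
- pan_mouth (a point): middle of the pan's open front, 55 mm before its centre, 2 mm above the deck
- cell_a: black and cream battery cell lying on the deck, a loose 14 mm thick, 51 mm long rod of 23 g that slides but does not roll. Origin under its middle, on the deck; its length runs along its y axis, z up
- cell_b: green and cream battery cell lying on the deck, a loose 14 mm thick, 51 mm long rod of 23 g that slides but does not roll. Origin under its middle, on the deck; its length runs along its y axis, z up
- cell_c: second black and cream battery cell lying on the deck, a loose 14 mm thick, 51 mm long rod of 23 g that slides but does not roll. Origin under its middle, on the deck; its length runs along its y axis, z up
- cell_a_end1 (a point): end of cell_a on its +y side, 25 mm from its middle, 7 mm up
- cell_a_end2 (a point): end of cell_a on its -y side, 25 mm from its middle, 7 mm up
- cell_b_end1 (a point): end of cell_b on its +y side, 25 mm from its middle, 7 mm up
- cell_b_end2 (a point): end of cell_b on its -y side, 25 mm from its middle, 7 mm up
- cell_c_end1 (a point): end of cell_c on its +y side, 25 mm from its middle, 7 mm up
- cell_c_end2 (a point): end of cell_c on its -y side, 25 mm from its middle, 7 mm up
- brass_weight: brass-coloured knobbed weight standing upright on the deck, 38 mm wide, 65 mm high, 0.5 kg, loose; origin under its centre, z up
- steel_weight: small grey steel knobbed weight standing upright on the deck, 23 mm wide, 39 mm high, 0.1 kg, loose; origin under its centre, z up
- staples_box: orange-red box, 36 x 62 x 21 mm, loose; origin under its centre
- blue_tape: roll of blue tape lying flat, 56 mm across, 19 mm high, loose; origin under its centre
- marker: blue and white marker, 18 x 126 x 18 mm, lying loose; origin under its centre

How it is judged:
By the outcome, as a careful person would: the job done as asked, in the order asked, and still so for the second after the job is handed in, with the robot touching nothing.
It also fails if it takes over 67 s, if anything falls off the work surface, if the arm or the gripper's body presses on something with over 40 N, if the wrist force passes 120 N, or if a joint passes its speed limit or range.

## Working session

There is one attempt and no reset: what is moved stays moved. The work goes in short steps, Python scripts to look and compute and a shell command to move; the robot and the scene stay as the last step left them, time stands still between calls to the robot, and variables do not carry over. Pictures are saved under pics/ and viewed, about 8 in all and at most 12, crops included, and the job is handed in when it is done.

```bash
mkdir -p pics; python3 - <<'E'
from bench import ctrl, grab_frame, camera_params
import cv2,numpy as np
s=ctrl.observe(); print({k:np.round(s[k],3).tolist() for k in s})
for n in("scene","top"):
    f=grab_frame(n); cv2.imwrite(f"pics/{n}0.png",f)
    c=camera_params(n); print(n,np.round(c["K"],1).tolist(),np.round(c["R"],3).tolist(),np.round(c["t"],3).tolist())
E
```

```text
{'time': 0.0, 'qpos': [-1.31, 0.384, 0.016, 1.371, -0.006, 1.388, -0.046], 'qvel': [0.0, -0.001, 0.003, -0.001, 0.002, 0.0, -0.0], 'joint_efforts': [0.0, -62.761, 0.845, -37.182, 0.017, 0.014, -0.0], 'tool_pos': [0.199, 0.592, 0.201], 'orientation': [-0.506, -3.1, 0.003], 'contact_force': [-0.01, 0.055, 0.039], 'ft_torque': [-0.011, 0.012, 0.028], 'grip_width': 0.085}
scene [[459.1, 0.0, 243.6], [0.0, 459.1, 193.4], [0.0, 0.0, 1.0]] [[0.882, -0.47, 0.016], [-0.187, -0.382, -0.905], [0.432, 0.796, -0.425]] [-0.412, 0.213, 0.916]
top [[494.8, 0.0, 262.0], [0.0, 494.8, 185.3], [0.0, 0.0, 1.0]] [[-0.011, -1.0, 0.002], [-0.985, 0.011, -0.17], [0.17, -0.003, -0.985]] [0.092, 0.532, 1.614]
```

View pics/top0.png

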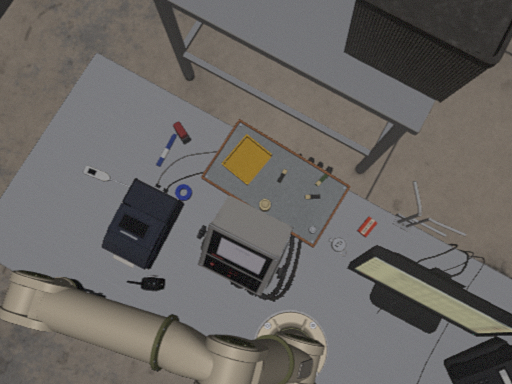

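View pics/scene0.png

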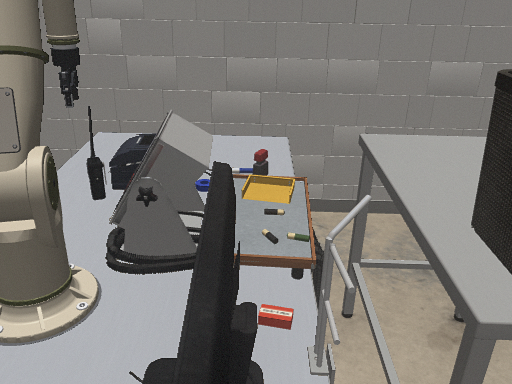

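```bash
cat > h.py <<'E'
import numpy as np, cv2
from bench import ctrl, grab_frame, camera_params
def ray(n,u,v,z,c=None):
    c=c or camera_params(n); K,R,t=map(np.array,(c["K"],c["R"],c["t"]))
    o=-R.T@t; d=R.T@np.linalg.inv(K)@[u,v,1]
    return o+d*(z-o[2])/d[2]
def px(n,X):
    c=camera_params(n);p=np.array(c["K"])@(np.array(c["R"])@X+c["t"]);return p[:2]/p[2]
E
python3 - <<'E'
from h import *
f=cv2.imread("pics/top0.png")[112:256,190:362]
a=cv2.resize(f,None,fx=4.5,fy=4.5,interpolation=cv2.INTER_CUBIC); cv2.imwrite("pics/topc.png",a)
f=cv2.imread("pics/scene0.png")[165:275,195:325]
a=cv2.resize(f,None,fx=5,fy=5,interpolation=cv2.INTER_CUBIC); cv2.imwrite("pics/scenec.png",a)
for u,v in((240,121),(350,187),(315,246),(203,178)): print(ray("top",u,v,.065).round(3))
E
```

```text
[0.751 0.158 0.065]
[ 0.52  -0.205  0.065]
[ 0.327 -0.084  0.065]
[0.556 0.282 0.065]
```

View pics/topc.png

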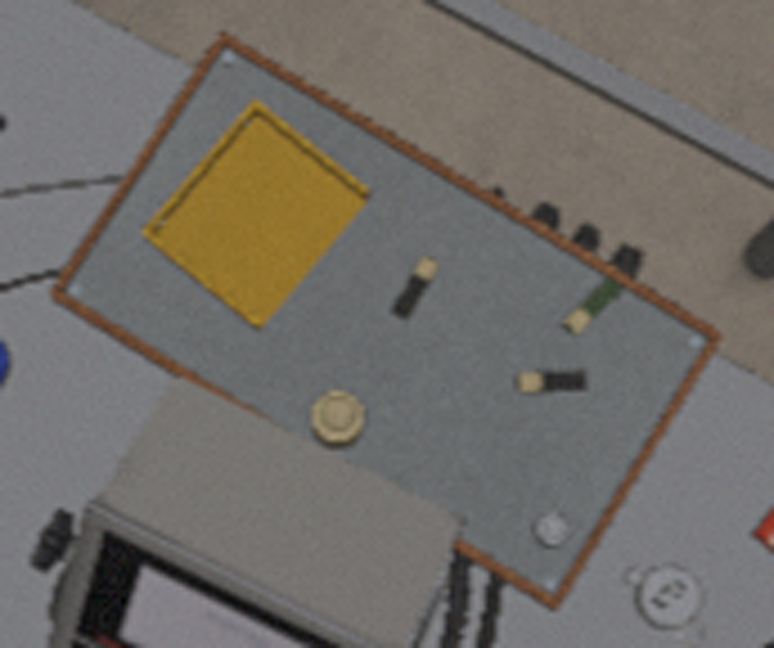

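View pics/scenec.png

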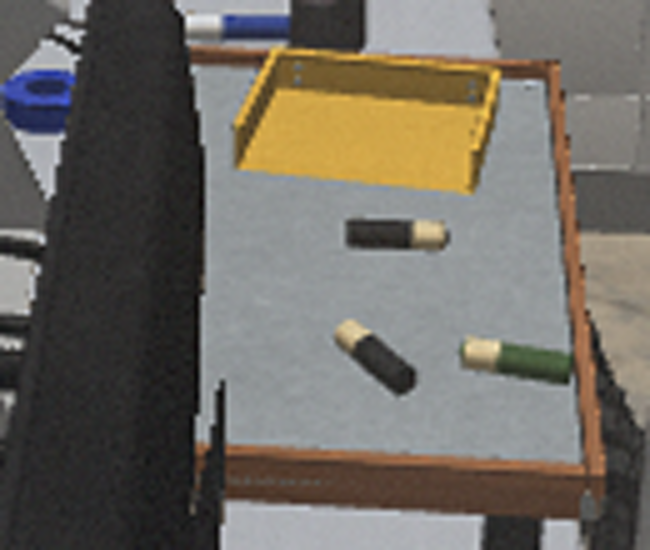

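```bash
cat >> h.py <<'E'
from scipy.spatial.transform import Rotation as Ro
def cr(x,y,z): return ray("top",190+(x+.5)/4.5-.5,112+(y+.5)/4.5-.5,z)
def sc(x,y,z): return ray("scene",195+(x+.5)/5-.5,165+(y+.5)/5-.5,z)
E
python3 - <<'E'
from h import *
c=[cr(*p,.065)[:2] for p in((225,37),(718,337),(554,605),(56,293))]
print("board centre",np.mean(c,0)); ex=(c[0]+c[3]-c[1]-c[2]); print("ang",np.degrees(np.arctan2(ex[1],ex[0])),[np.linalg.norm(c[i]-c[i-1]).round(3) for i in range(4)])
pb=[cr(*p,.079)[:2] for p in((258,103),(147,232))]; pf=[cr(*p,.079)[:2] for p in ((369,192),)]; pf2=cr(262,326,.06)
print("pan",pb,pf,pf2)
for p in((240,165),(472,190)): print("pan front scene",sc(*p,.056))
print("front r, top-left post",sc(498,72,.079),sc(272,50,.079))
for n,L,S in(("a",((430,260),(400,316)),((347,232),(448,236))),("c",((516,382),(586,380)),((337,328),(412,386))),("b",((568,326),(624,279)),((462,348),(572,367)))):
    for l,s in zip(L,S): print(n,cr(*l,.062).round(3)[:2],sc(*s,.062).round(3)[:2])
print("brass",cr(337,417,.11),"steel",cr(552,528,.09))
for z in(.18,.285): print("term",z,cr(185,375,z),cr(462,520,z),cr(95,505,z),cr(410,648,z))
s=ctrl.observe(); print(Ro.from_rotvec(s["orientation"]).as_matrix().round(3))
E
```

```text
board centre [0.54132335 0.04155491]
ang 57.19691705886855 [np.float64(0.232), np.float64(0.431), np.float64(0.232), np.float64(0.43)]
pan [array([0.69985368, 0.13476473]), array([0.60266794, 0.217015  ])] [array([0.6310971 , 0.05323551])] [0.53486423 0.13333437 0.06      ]
pan front scene [0.53414055 0.13366969 0.056     ]
pan front scene [0.62944118 0.05303945 0.056     ]
front r, top-left post [0.69837885 0.13423561 0.079     ] [0.59918204 0.21786314 0.079     ]
a [0.583 0.008] [0.54  0.031]
a [0.541 0.031] [0.583 0.005]
c [ 0.491 -0.053] [ 0.487 -0.051]
c [ 0.492 -0.105] [ 0.491 -0.11 ]
b [ 0.532 -0.093] [ 0.529 -0.092]
b [ 0.567 -0.135] [ 0.564 -0.128]
brass [0.45978062 0.07911629 0.11      ] steel [ 0.38082657 -0.07367881  0.09      ]
term 0.18 [0.48044293 0.18296328 0.18      ] [ 0.37949599 -0.00377478  0.18      ] [0.39235144 0.24373757 0.18      ] [0.29439473 0.03279641 0.18      ]
term 0.285 [0.46433505 0.17658328 0.285     ] [0.37044872 0.00290638 0.285     ] [0.38240502 0.23310679 0.285     ] [0.29129977 0.03691965 0.285     ]
[[-0.948  0.318 -0.001]
 [ 0.318  0.948 -0.002]
 [ 0.    -0.002 -1.   ]]
```

```bash
cat >> h.py <<'E'
def st():
    s=ctrl.observe(); R=Ro.from_rotvec(s["orientation"]); x=R.as_matrix()[:,0]
    print("t",round(s["time"],2),"pos",np.round(s["tool_pos"],4),"yaw",np.degrees(np.arctan2(x[1],x[0])).round(1),"tilt",R.as_matrix()[:2,2].round(3),"F",np.round(s["contact_force"],1),"w",round(s["grip_width"],3),"q",np.round(s["qpos"],2))
    return s,R
def tgt(*T):
    s,R=st()
    for (x,y,z,yaw) in T:
        a=np.radians(yaw); G=Ro.from_matrix(np.array([[np.cos(a),np.sin(a),0],[np.sin(a),-np.cos(a),0],[0,0,-1]]).T)
        print((x,y,z,yaw),"shift",(R.inv().apply(np.array([x,y,z])-s["tool_pos"])/.04).round(2).tolist(),"turn",(np.degrees((R.inv()*G).as_rotvec())/5).round(2).tolist())
E
python3 -c "
from h import *
tgt((.199,.593,.37,161.5),(.42,.42,.37,120),(.5445,.15,.37,80),(.5445,-.011,.37,60))"
```

```text
t 0.1 pos [0.1986 0.5921 0.2013] yaw 161.5 tilt [-0.001 -0.002] F [ 0.6 -0.  -1.3] w 0.086 q [-1.31  0.38  0.02  1.37 -0.01  1.39 -0.05]
(0.199, 0.593, 0.37, 161.5) shift [-0.0, 0.02, -4.22] turn [-0.02, -0.0, -0.01]
(0.42, 0.42, 0.37, 120) shift [-6.61, -2.32, -4.21] turn [-0.02, 0.01, 8.29]
(0.5445, 0.15, 0.37, 80) shift [-11.71, -7.73, -4.2] turn [-0.02, 0.01, 16.29]
(0.5445, -0.011, 0.37, 60) shift [-12.99, -11.55, -4.2] turn [-0.01, 0.02, 20.29]
```

```bash
python3 -m creep '[[24,[0,0,-1.5],[0,0,0]],[24,[0,0,-3],[0,0,0]],[24,[0,0,-4.2],[0,0,0]],[24,[-1.3,-0.5,-4.2],[0,0,1.7]],[24,[-2.6,-0.9,-4.2],[0,0,3.3]],[24,[-3.9,-1.4,-4.2],[0,0,5]],[24,[-5.2,-1.8,-4.2],[0,0,6.6]],[24,[-6.6,-2.3,-4.2],[0,0,8.3]],[24,[-7.6,-3.4,-4.2],[0,0,10]],[24,[-8.6,-4.5,-4.2],[0,0,11.6]]]' 40; python3 -c "
from h import *
tgt((.5445,.15,.37,80),(.5445,-.011,.37,60))"
```

```text
time: 1.35
tool_pos: [0.4683, 0.3103, 0.3688]
orientation: [1.952, 2.461, -0.005]
contact_force: [0.7, 0.5, -0.3]
grip_width: 0.0204
t 1.35 pos [0.4683 0.3103 0.3688] yaw 103.2 tilt [-0.001 -0.003] F [ 0.7  0.5 -0.3] w 0.02 q [-0.91  0.23  0.35  1.22 -0.08  1.71 -0.35]
(0.5445, 0.15, 0.37, 80) shift [-4.34, 0.94, -0.02] turn [-0.02, 0.03, 4.63]
(0.5445, -0.011, 0.37, 60) shift [-8.26, 0.03, -0.01] turn [-0.01, 0.03, 8.63]
```

```bash
python3 -m creep '[[24,[-1.45,0.3,0],[0,0,1.5]],[24,[-2.9,0.6,0],[0,0,3]],[24,[-4.3,0.9,0],[0,0,4.6]],[24,[-5.7,0.6,0],[0,0,6]],[24,[-7,0.3,0],[0,0,7.3]],[24,[-8.2,0,0],[0,0,8.6]],[24,[-8.2,0,0],[0,0,8.6]],[24,[-8.2,0,0],[0,0,8.6]]]'; python3 -c "
from h import *
tgt((.5445,-.011,.2,60),(.5445,-.011,.058,60))
cv2.imwrite('pics/w1.png',grab_frame('wrist'))
c=camera_params('wrist');print(c)"
```

```text
time: 2.35
tool_pos: [0.5429, -0.0084, 0.3692]
orientation: [2.717, 1.576, -0.004]
contact_force: [-0.0, 0.5, -0.3]
grip_width: 0.0204
t 2.35 pos [ 0.5429 -0.0084  0.3692] yaw 60.2 tilt [-0.002 -0.002] F [-0.   0.5 -0.3] w 0.02 q [-0.55  0.2   0.63  1.28 -0.12  1.7  -0.46]
(0.5445, -0.011, 0.2, 60) shift [-0.02, 0.07, 4.23] turn [-0.01, 0.03, 0.04]
(0.5445, -0.011, 0.058, 60) shift [-0.01, 0.07, 7.78] turn [-0.01, 0.03, 0.04]
{'K': array([[298.20326827,   0.        , 254.98766564],
       [  0.        , 298.20326827, 189.79923729],
       [  0.        ,   0.        ,   1.        ]]), 'R': array([[ 0.86880276, -0.4951571 , -0.00110144],
       [-0.47579078, -0.83543452,  0.27508597],
       [-0.13713095, -0.2384714 , -0.961419  ]]), 't': array([-0.47474351,  0.16888518,  0.61098322])}
```

View pics/w1.png

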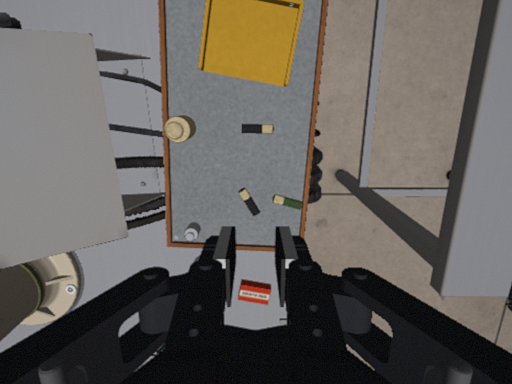

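```bash
python3 - <<'E'
from h import *
r=lambda u,v,z: ray("wrist",u,v,z)[:2].round(4)
f=r(199.5,69,.056),r(288,85,.056); print("front",f,"mid",(f[0]+f[1])/2)
for n,a,b in(("a",(242,128.5),(273,128.5)),("c",(241,189),(257,214)),("b",(274,198.5),(302,206))): print(n,r(*a,.062),r(*b,.062))
print("rim",r(319,100,.065),r(303,243,.065),"inner?",r(302,230,.065))
print("brass",r(178,118,.12),"steel",r(191,230,.094))
E
```

```text
front (array([0.5287, 0.1385]), array([0.6344, 0.0519])) mid [0.58155 0.0952 ]
a [0.5403 0.0305] [0.5828 0.0063]
c [ 0.4888 -0.0542] [ 0.4901 -0.106 ]
b [ 0.5286 -0.096 ] [ 0.5635 -0.1312]
rim [0.6643 0.0093] [ 0.5338 -0.1917] inner? [ 0.5435 -0.169 ]
brass [0.4756 0.0888] steel [ 0.3893 -0.0666]
```

```bash
python3 -m creep '[[24,[0,0.05,1.4],[0,0,0]],[24,[0,0.05,2.8],[0,0,0]],[24,[0,0.05,4.2],[0,0,0]],[24,[0,0.05,5.2],[0,0,0]],[24,[0,0.05,6],[0,0,0]],[24,[0,0.05,6],[0,0,0]]]'; python3 -c "
from h import *
st()
cv2.imwrite('pics/s1.png',np.vstack([grab_frame('scene')[80:],grab_frame('wrist')[90:]]))"
```

```text
time: 3.15
tool_pos: [0.5423, -0.0074, 0.1266]
orientation: [-2.713, -1.582, 0.013]
contact_force: [-0.2, -0.2, 0.5]
grip_width: 0.0206
t 3.15 pos [ 0.5423 -0.0074  0.1266] yaw 60.5 tilt [-0.008 -0.003] F [-0.2 -0.2  0.5] w 0.021 q [-0.54  0.29  0.6   1.72 -0.17  1.19 -0.41]
```

View pics/s1.png

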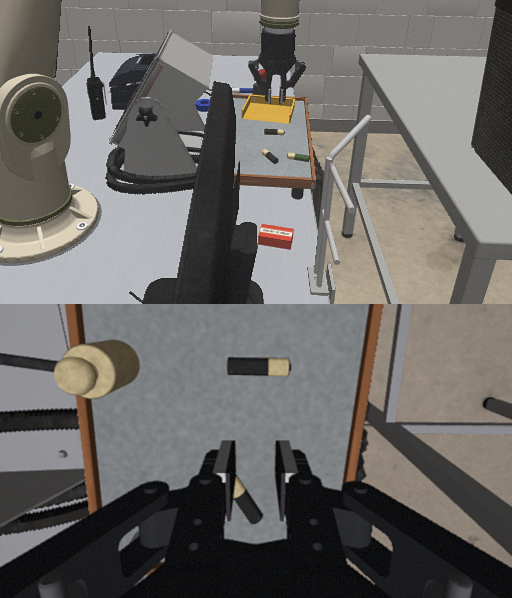

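```bash
python3 -m creep '[[24,[0,0.1,0.8],[0,0,0]],[24,[0,0.1,1.4],[0,0,0]],[24,[0,0.1,1.7],[0,0,0]],[24,[0,0.1,1.7],[0,0,0]]]'; python3 -c "
from h import *
tgt((.5423+.003,-.0074-.0017,.058,60),(.5423+.003+.0865,-.0074-.0017+.15,.061,60))"
```

```text
time: 3.75
tool_pos: [0.5484, -0.01, 0.0625]
orientation: [2.714, 1.581, -0.004]
contact_force: [0.3, 0.2, 0.2]
grip_width: 0.0207
t 3.75 pos [ 0.5484 -0.01    0.0625] yaw 60.4 tilt [-0.002 -0.002] F [0.3 0.2 0.2] w 0.021 q [-0.51  0.37  0.58  1.78 -0.23  1.05 -0.37]
(0.5453, -0.0091, 0.058, 60) shift [-0.02, -0.08, 0.11] turn [-0.0, 0.03, 0.09]
(0.6318, 0.1409, 0.061, 60) shift [4.31, -0.05, 0.03] turn [-0.0, 0.03, 0.09]
```

```bash
python3 -m creep '[[24,[0.25,-0.06,0.1],[0,0,0]],[24,[0.55,-0.06,0.1],[0,0,0]],[24,[0.9,-0.06,0.1],[0,0,0]],[24,[1.25,-0.06,0.1],[0,0,0]],[24,[1.6,-0.06,0.08],[0,0,0]],[24,[1.95,-0.06,0.06],[0,0,0]],[24,[2.3,-0.06,0.03],[0,0,0]],[24,[2.65,-0.06,0],[0,0,0]],[24,[3,-0.06,0],[0,0,0]],[24,[3.35,-0.06,0],[0,0,0]]]'; python3 -c "
from h import *
tgt((.6318,.1409,.0625,60))
cv2.imwrite('pics/w2.png',np.hstack([cv2.resize(grab_frame('scene')[165:275,195:325],None,fx=3.49,fy=3.49),grab_frame('wrist')])[:,:])"
```

```text
time: 5.0
tool_pos: [0.6129, 0.1085, 0.0621]
orientation: [2.714, 1.581, -0.004]
contact_force: [0.6, -0.1, 0.4]
grip_width: 0.0207
t 5.0 pos [0.6129 0.1085 0.0621] yaw 60.4 tilt [-0.001 -0.002] F [ 0.6 -0.1  0.4] w 0.021 q [-0.61  0.52  0.52  1.57 -0.28  1.12 -0.54]
(0.6318, 0.1409, 0.0625, 60) shift [0.94, 0.01, -0.01] turn [-0.0, 0.03, 0.09]
```

```bash
python3 -m creep '[[24,[0.3,0,0],[0,0,0]],[24,[0.6,0,0],[0,0,0]],[24,[0.85,0,0],[0,0,0]],[24,[0.85,0,0],[0,0,0]],[24,[0.4,0,0],[0,0,0]],[24,[0.4,0,-0.8],[0,0,0]],[24,[0.4,0,-2],[0,0,0]],[24,[0.2,0,-2.5],[0,0,0]]]'; python3 -c "
from h import *
st()
a=np.hstack([cv2.resize(grab_frame('scene')[165:275,195:325],None,fx=3.49,fy=3.49)[:383],grab_frame('wrist')[:383]])
cv2.imwrite('pics/w3.png',cv2.resize(a,None,fx=.82,fy=.82))"
```

```text
time: 6.1
tool_pos: [0.6177, 0.1155, 0.165]
orientation: [2.712, 1.582, 0.003]
contact_force: [-0.2, -0.6, 0.2]
grip_width: 0.0204
t 6.1 pos [0.6177 0.1155 0.165 ] yaw 60.5 tilt [ 0.002 -0.001] F [-0.2 -0.6  0.2] w 0.02 q [-0.63  0.44  0.55  1.44 -0.23  1.32 -0.58]
```

View pics/w3.png

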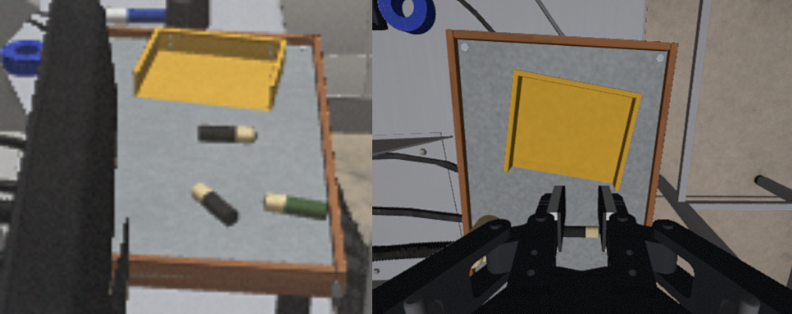

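```bash
python3 -c "
from h import *
tgt((.5435,-.0127,.165,60),(.5435,-.0127,.062,60))"
```

```text
t 6.2 pos [0.6178 0.1143 0.1648] yaw 60.4 tilt [ 0.003 -0.001] F [-0.3 -0.9  0. ] w 0.02 q [-0.63  0.44  0.55  1.44 -0.23  1.32 -0.58]
(0.5435, -0.0127, 0.165, 60) shift [-3.68, -0.05, -0.01] turn [0.03, -0.01, 0.08]
(0.5435, -0.0127, 0.062, 60) shift [-3.68, -0.05, 2.57] turn [0.03, -0.01, 0.08]
```

```bash
python3 -m creep '[[24,[-1.3,0,0],[0,0,0]],[24,[-2.6,0,0],[0,0,0]],[24,[-3.68,0,0],[0,0,0]],[24,[-3.68,-0.05,0.8],[0,0,0]],[24,[-3.68,-0.05,1.6],[0,0,0]],[24,[-3.68,-0.05,2.2],[0,0,0]],[24,[-3.68,-0.05,2.55],[0,0,0]],[24,[-3.68,-0.05,2.55],[0,0,0]]]'; python3 -m creep '[[24,[0,0,0.1],[0,0,0]],[24,[0,0,0.1],[0,0,0]]]';python3 -m creep '[[24,[0,0,0.08],[0,0,0]],[24,[0,0,0.08],[0,0,0]]]'
```

```text
time: 7.2
tool_pos: [0.5423, -0.0132, 0.0614]
orientation: [2.714, 1.579, -0.001]
contact_force: [-0.0, 1.2, 0.2]
grip_width: 0.0202
time: 7.45
tool_pos: [0.5425, -0.0133, 0.0577]
orientation: [2.714, 1.579, -0.001]
contact_force: [0.1, 0.9, -0.0]
grip_width: 0.0204
time: 7.7
tool_pos: [0.5425, -0.0132, 0.0545]
orientation: [2.714, 1.579, -0.0]
contact_force: [0.2, -0.3, -0.2]
grip_width: 0.0204
```

```bash
for i in 1; do python3 -m creep '[[24,[0,0,0.07],[0,0,0]],[24,[0,0,0.07],[0,0,0]]]';done; python3 -m creep '[[24,[0,0,0.06],[0,0,0]],[24,[0,0,0.06],[0,0,0]]]'
```

```text
time: 7.95
tool_pos: [0.5424, -0.0131, 0.0515]
orientation: [2.714, 1.579, -0.001]
contact_force: [0.4, -0.7, 0.1]
grip_width: 0.0205
time: 8.2
tool_pos: [0.5422, -0.0132, 0.0488]
orientation: [2.715, 1.579, -0.001]
contact_force: [-0.3, 1.0, 0.0]
grip_width: 0.0203
```

```bash
python3 -m creep '[[24,[0,0,0.06],[0,0,0]],[24,[0,0,0.06],[0,0,0]]]'; python3 -m creep '[[24,[0,0,0.06],[0,0,0]],[24,[0,0,0.06],[0,0,0]]]'
```

```text
time: 8.45
tool_pos: [0.542, -0.0131, 0.0462]
orientation: [2.715, 1.58, -0.002]
contact_force: [0.0, -0.3, 0.4]
grip_width: 0.0203
time: 8.7
tool_pos: [0.5418, -0.0131, 0.0435]
orientation: [2.715, 1.579, -0.003]
contact_force: [-0.5, -0.6, -0.1]
grip_width: 0.0203
```

```bash
python3 -c "
from h import *
st()
print(px('scene',np.array([.5418,-.0131,.0435])),px('wrist',np.array([.5418,-.0131,.0435])),px('wrist',np.array([.5418,-.0131,.055])))
a=np.hstack([cv2.resize(grab_frame('scene')[130:260,200:325],None,fx=2.95,fy=2.95)[:383],cv2.resize(grab_frame('wrist')[150:380,130:380],None,fx=1.665,fy=1.665)[:383]])
cv2.imwrite('pics/w4.png',a);print(a.shape)"
```

```text
t 8.7 pos [ 0.5418 -0.0131  0.0435] yaw 60.4 tilt [-0.001 -0.001] F [-0.5 -0.6 -0.1] w 0.02 q [-0.51  0.38  0.58  1.82 -0.24  1.01 -0.35]
[273.44970708 224.96725543] [255.59696577 219.69613747] [255.62710848 227.06334492]
(383, 785, 3)
```

View pics/w4.png

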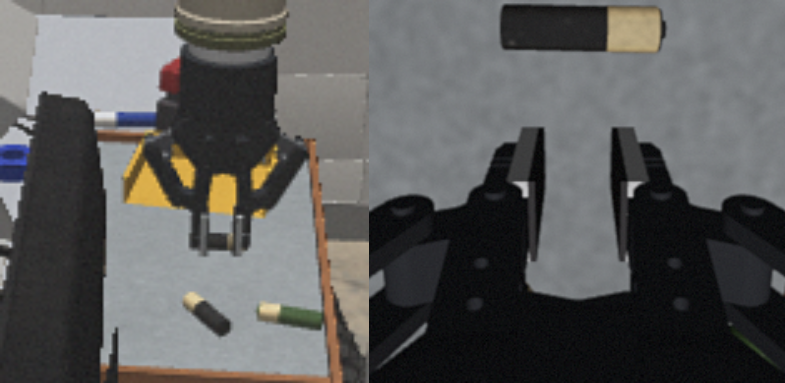

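```bash
python3 -c "
from h import *
s,R=st(); p=s['tool_pos']
for dz in (0,-.013,-.02,-.025,-.03):
  P=[p+R.apply([x,y,dz]) for x in(.011,-.011) for y in(-.0102,.0102)]
  print(dz,[px('wrist',q).round(1) for q in P],[px('scene',q).round(1) for q in P])
"
```

```text
t 8.8 pos [ 0.542  -0.0131  0.0438] yaw 60.4 tilt [-0.001 -0.001] F [-0.2  0.3 -1. ] w 0.021 q [-0.51  0.38  0.58  1.82 -0.24  1.01 -0.35]
0 [array([238.8, 202.7]), array([272.5, 202.8]), array([239.3, 236.2]), array([271.9, 236.2])] [array([269.2, 222.6]), array([277.5, 222.8]), array([269.4, 227. ]), array([277.9, 227.2])]
-0.013 [array([237.5, 210. ]), array([273.8, 210. ]), array([238.1, 245.6]), array([273.1, 245.6])] [array([269.4, 217.9]), array([277.8, 218.2]), array([269.7, 222.2]), array([278.1, 222.5])]
-0.02 [array([236.8, 214.4]), array([274.6, 214.4]), array([237.5, 251.2]), array([273.8, 251.2])] [array([269.6, 215.4]), array([277.9, 215.6]), array([269.8, 219.7]), array([278.3, 219.9])]
-0.025 [array([236.3, 217.7]), array([275.2, 217.7]), array([236.9, 255.6]), array([274.4, 255.6])] [array([269.6, 213.6]), array([278. , 213.8]), array([269.9, 217.8]), array([278.4, 218.1])]
-0.03 [array([235.7, 221.3]), array([275.8, 221.3]), array([236.4, 260.1]), array([275. , 260.2])] [array([269.7, 211.8]), array([278.1, 212. ]), array([269.9, 216. ]), array([278.5, 216.2])]
```

```bash
python3 -m creep '[[24,[0,0,0.1],[0,0,0]],[24,[0,0,0.2],[0,0,0]],[24,[0,0,0.2],[0,0,0]]]'; python3 -m creep '[[24,[0,0,0.07],[0,0,0]],[24,[0,0,0.07],[0,0,0]]]'; python3 -m creep '[[24,[0,0,0.07],[0,0,0]],[24,[0,0,0.07],[0,0,0]]]'
```

```text
time: 9.18
tool_pos: [0.5416, -0.0132, 0.0352]
orientation: [2.715, 1.58, -0.004]
contact_force: [-0.2, -0.9, 0.4]
grip_width: 0.0209
time: 9.43
tool_pos: [0.5414, -0.0132, 0.0322]
orientation: [2.715, 1.58, -0.004]
contact_force: [0.2, 0.0, -0.0]
grip_width: 0.0204
time: 9.68
tool_pos: [0.5412, -0.0132, 0.0291]
orientation: [2.715, 1.58, -0.005]
contact_force: [0.2, -0.3, -0.4]
grip_width: 0.0205
```

```bash
python3 -m creep '[[24,[0,0,0.06],[0,0,0]],[24,[0,0,0.06],[0,0,0]]]'; python3 -c "
from h import *
s,R=st(); p=s['tool_pos']
print(px('scene',p+R.apply([-.011,0,-.03])))
a=np.hstack([cv2.resize(grab_frame('scene')[160:260,200:325],None,fx=3,fy=3)[:300],cv2.resize(grab_frame('wrist')[150:330,130:380],None,fx=1.67,fy=1.67)[:300]])
cv2.imwrite('pics/w5.png',a)"
```

```text
time: 9.93
tool_pos: [0.541, -0.0131, 0.0265]
orientation: [2.715, 1.58, -0.005]
contact_force: [0.7, 0.3, -0.2]
grip_width: 0.0205
t 9.93 pos [ 0.541  -0.0131  0.0265] yaw 60.4 tilt [-0.003 -0.002] F [ 0.7  0.3 -0.2] w 0.02 q [-0.5   0.41  0.57  1.83 -0.26  0.98 -0.34]
[273.56048523 222.5118403 ]
```

View pics/w5.png

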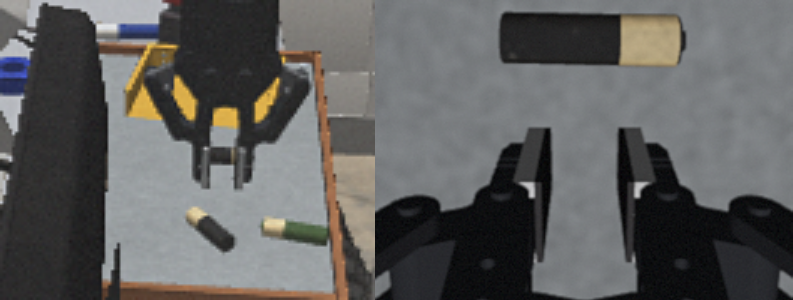

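```bash
python3 -m creep '[[24,[0.3,0.05,0],[0,0,0]],[24,[0.6,0.05,0],[0,0,0]],[24,[0.95,0.05,0],[0,0,0]],[24,[1.3,0.05,0],[0,0,0]],[24,[1.65,0.05,0],[0,0,0]],[24,[1.9,0.05,-0.05],[0,0,0]],[24,[2.1,0.05,-0.1],[0,0,0]],[24,[2.1,0.05,-0.1],[0,0,0]]]';  python3 -c "
from h import *
s,R=st(); p=s['tool_pos']
a=np.hstack([cv2.resize(grab_frame('scene')[160:260,200:325],None,fx=3,fy=3)[:300],cv2.resize(grab_frame('wrist')[120:300,130:380],None,fx=1.67,fy=1.67)[:300]])
cv2.imwrite('pics/w6.png',a)"
```

```text
time: 11.02
tool_pos: [0.5848, 0.0594, 0.0307]
orientation: [2.715, 1.581, -0.004]
contact_force: [0.3, -0.8, 0.5]
grip_width: 0.02
t 11.03 pos [0.5848 0.0594 0.0307] yaw 60.4 tilt [-0.002 -0.002] F [ 0.3 -0.8  0.5] w 0.02 q [-0.57  0.49  0.54  1.7  -0.28  1.03 -0.45]
```

View pics/w6.png

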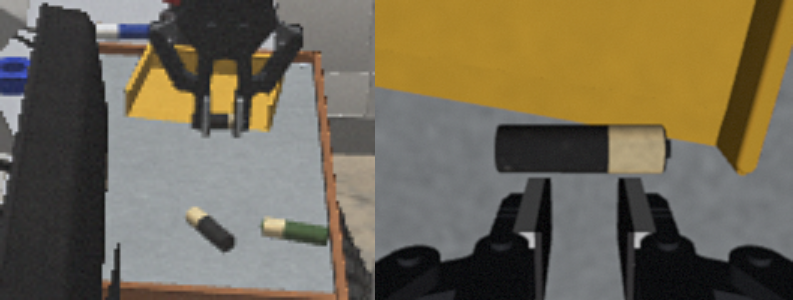

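```bash
python3 -m creep '[[24,[0.3,0,-0.03],[0,0,0]],[24,[0.6,0,-0.03],[0,0,0]],[24,[0.95,0,-0.03],[0,0,0]],[24,[1.3,0,-0.03],[0,0,0]],[24,[1.65,0,-0.03],[0,0,0]],[24,[2,0,-0.03],[0,0,0]],[24,[2.25,0,-0.03],[0,0,0]],[24,[2.25,0,-0.03],[0,0,0]],[24,[1.8,0,-0.1],[0,0,0]],[24,[1.6,0,-1.2],[0,0,0]],[24,[0.6,0,-2.5],[0,0,0]],[24,[-0.6,0,-2.8],[0,0,0]]]'; python3 -c "
from h import *
s,R=st()
im=grab_frame('wrist'); cv2.imwrite('pics/w7.png',im)
im=cv2.resize(grab_frame('scene')[160:260,200:325],None,fx=5,fy=5);cv2.imwrite('pics/s7.png',im)
# predicted pixels of a in pan
u=np.array([.64,.768]);v=np.array([-.768,.64]);m=np.array([.5816,.0952])
for ss in(.0,.107):
  for w in(-.062,.062): print(ss,w,px('wrist',np.r_[m+ss*u+w*v,.058]))
tgt((.4716,-.1335,.16,52),(.4716,-.1335,.0265,52))
"
```

```text
time: 12.62
tool_pos: [0.5734, 0.0355, 0.146]
orientation: [2.714, 1.577, 0.003]
contact_force: [0.2, -0.0, -0.6]
grip_width: 0.0207
t 12.62 pos [0.5734 0.0355 0.146 ] yaw 60.3 tilt [ 0.003 -0.001] F [ 0.2 -0.  -0.6] w 0.021 q [-0.59  0.34  0.6   1.62 -0.2   1.24 -0.47]
0.0 -0.062 [298.13241497 124.21397421]
0.0 0.062 [152.0159756   98.93690842]
0.107 -0.062 [327.21596499 -18.82553806]
0.107 0.062 [162.61169555 -51.26757401]
t 12.72 pos [0.5714 0.0289 0.1458] yaw 59.7 tilt [ 0.001 -0.003] F [-0.2 -1.1 -0.1] w 0.02 q [-0.59  0.34  0.61  1.63 -0.2   1.24 -0.47]
(0.4716, -0.1335, 0.16, 52) shift [-4.77, -0.11, -0.35] turn [0.03, 0.02, 1.55]
(0.4716, -0.1335, 0.0265, 52) shift [-4.76, -0.12, 2.99] turn [0.03, 0.02, 1.55]
```

```bash
python3 -c "
from h import *
tgt((.4647,-.1236,.146,57),(.4647,-.1236,.028,57))"; python3 -m creep '[[24,[-1.3,0,0],[0,0,0]],[24,[-2.6,0,0],[0,0,0.3]],[24,[-3.9,0,0],[0,0,0.5]],[24,[-4.65,0.05,0],[0,0,0.55]],[24,[-4.65,0.05,0],[0,0,0.55]]]'; python3 -c "
from h import *
tgt((.4647,-.1236,.146,57),(.4647,-.1236,.028,57))
im=grab_frame('wrist'); cv2.imwrite('pics/w8.png',im)"
```

```text
t 12.72 pos [0.5714 0.0289 0.1458] yaw 59.7 tilt [ 0.001 -0.003] F [-0.2 -1.1 -0.1] w 0.02 q [-0.59  0.34  0.61  1.63 -0.2   1.24 -0.47]
(0.4647, -0.1236, 0.146, 57) shift [-4.64, -0.38, 0.0] turn [0.03, 0.02, 0.55]
(0.4647, -0.1236, 0.028, 57) shift [-4.63, -0.39, 2.95] turn [0.03, 0.02, 0.55]
time: 13.35
tool_pos: [0.4769, -0.1364, 0.1461]
orientation: [2.764, 1.488, 0.0]
contact_force: [-0.5, 0.5, -0.0]
grip_width: 0.0206
t 13.35 pos [ 0.4769 -0.1364  0.1461] yaw 56.6 tilt [ 0.001 -0.002] F [-0.5  0.5 -0. ] w 0.021 q [-0.43  0.16  0.72  1.83 -0.11  1.2  -0.26]
(0.4647, -0.1236, 0.146, 57) shift [0.1, -0.43, 0.0] turn [0.02, 0.01, -0.08]
(0.4647, -0.1236, 0.028, 57) shift [0.1, -0.44, 2.95] turn [0.02, 0.01, -0.08]
```

```bash
python3 -m creep '[[24,[0.1,-0.43,0.4],[0,0,0]],[24,[0.1,-0.43,1.2],[0,0,0]],[24,[0.1,-0.43,2],[0,0,0]],[24,[0.1,-0.43,2.6],[0,0,0]],[24,[0.1,-0.43,2.9],[0,0,0]],[24,[0.1,-0.43,2.95],[0,0,0]],[24,[0.1,-0.43,2.95],[0,0,0]]]'; python3 -c "
from h import *
tgt((.4647,-.1236,.028,57),(.5816-.0*.64-.02*.545,.0952-.025*.839,.028,57))
im=grab_frame('wrist'); cv2.imwrite('pics/w9.png',im)"
```

```text
time: 14.28
tool_pos: [0.4665, -0.1217, 0.0286]
orientation: [2.762, 1.492, 0.002]
contact_force: [0.1, -0.3, 0.3]
grip_width: 0.0204
t 14.28 pos [ 0.4665 -0.1217  0.0286] yaw 56.8 tilt [ 0.002 -0.002] F [ 0.1 -0.3  0.3] w 0.02 q [-0.4   0.29  0.68  1.99 -0.22  0.93 -0.19]
(0.4647, -0.1236, 0.028, 57) shift [-0.06, -0.01, 0.02] turn [0.03, 0.0, -0.05]
(0.5707, 0.07422500000000001, 0.028, 57) shift [5.53, -0.51, 0.01] turn [0.03, 0.0, -0.05]
```

```bash
python3 -m creep '[[24,[0.2,0,0.04],[0,0,0]],[24,[0.45,0,0.04],[0,0,0]],[24,[0.7,0,0.04],[0,0,0]],[24,[0.95,0,0.04],[0,0,0]],[24,[1.2,0,0.04],[0,0,0]],[24,[1.45,0,0.04],[0,0,0]],[24,[1.7,0,0.04],[0,0,0]],[24,[1.95,0,0.04],[0,0,0]],[24,[2.2,0,0.04],[0,0,0]],[24,[2.2,0,0.04],[0,0,0]]]'; python3 -c "
from h import *
s,R=st()
a=grab_frame('wrist');b=cv2.resize(grab_frame('scene')[160:260,200:325],None,fx=2.3,fy=2.3)
o=np.zeros((max(384,230),512+b.shape[1],3),np.uint8);o[:384,:512]=a;o[:b.shape[0],512:]=b;cv2.imwrite('pics/w10.png',o)
print(o.shape)"
```

```text
time: 15.58
tool_pos: [0.5153, -0.0473, 0.0271]
orientation: [2.761, 1.494, 0.002]
contact_force: [0.5, 0.9, 0.9]
grip_width: 0.0202
t 15.57 pos [ 0.5153 -0.0473  0.0271] yaw 56.8 tilt [ 0.003 -0.002] F [0.5 0.9 0.9] w 0.02 q [-0.5   0.36  0.63  1.9  -0.26  0.96 -0.33]
(384, 800, 3)
```

View pics/w10.png

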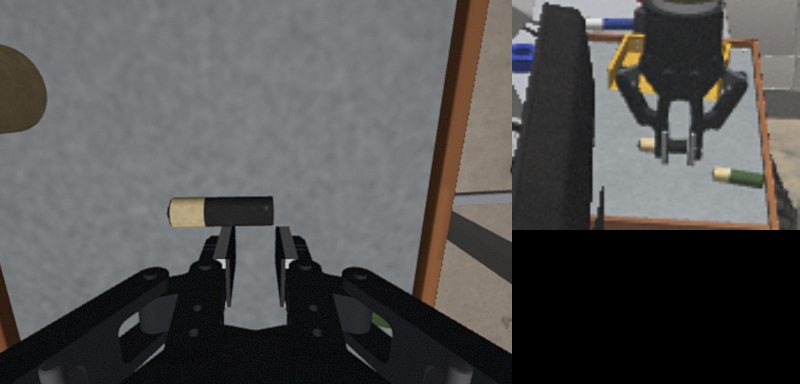

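```bash
python3 -m creep '[[24,[-0.25,0,0],[0,0,0]],[24,[-0.25,-0.44,0],[0,0,0]],[24,[-0.25,-0.44,0],[0,0,0]],[24,[0.05,-0.44,0],[0,0,0]],[24,[0.4,-0.44,0],[0,0,0]],[24,[0.75,-0.44,0],[0,0,0]],[24,[1.1,-0.44,0],[0,0,0]],[24,[1.45,-0.44,0],[0,0,0]],[24,[1.8,-0.44,0],[0,0,0]],[24,[2.15,-0.44,0],[0,0,0]],[24,[2.5,-0.44,0],[0,0,0]],[24,[2.5,-0.44,0],[0,0,0]]]'; python3 - <<'E'
from h import *
s,R=st()
a=grab_frame('wrist');cv2.imwrite('pics/w11.png',a)
# cream+dark extents at row band ahead of fingers, numeric
hsv=cv2.cvtColor(a,cv2.COLOR_BGR2HSV)
for y in range(180,226,6):
    r=hsv[y]; cream=np.where((r[:,1]>50)&(r[:,2]>140)&(r[:,0]>12)&(r[:,0]<24))[0]; dark=np.where(r[:,2]<60)[0]; dark=dark[(dark>120)&(dark<360)]
    print(y,(cream.min(),cream.max()) if len(cream) else None,(dark.min(),dark.max(),len(dark)) if len(dark) else None)
E
```

```text
time: 17.18
tool_pos: [0.5554, 0.0463, 0.027]
orientation: [2.76, 1.495, 0.002]
contact_force: [-0.3, 0.3, -1.1]
grip_width: 0.0202
t 17.18 pos [0.5554 0.0463 0.027 ] yaw 56.9 tilt [ 0.003 -0.002] F [-0.3  0.3 -1.1] w 0.02 q [-0.61  0.44  0.58  1.8  -0.28  0.99 -0.49]
180 None None
186 None None
192 None None
198 None (np.int64(241), np.int64(308), 68)
204 (np.int64(207), np.int64(239)) (np.int64(241), np.int64(309), 69)
210 (np.int64(207), np.int64(239)) (np.int64(203), np.int64(309), 72)
216 (np.int64(207), np.int64(239)) (np.int64(205), np.int64(309), 70)
222 (np.int64(208), np.int64(240)) (np.int64(242), np.int64(308), 67)
```

```bash
python3 -m creep '[[24,[0.3,0,-0.03],[0,0,0]],[24,[0.6,0,-0.08],[0,0,0]],[24,[0.95,0,-0.12],[0,0,0]],[24,[1.3,0,-0.12],[0,0,0]],[24,[1.65,0,-0.12],[0,0,0]],[24,[2.0,0,-0.12],[0,0,0]],[24,[2.25,0,-0.12],[0,0,0]],[24,[2.45,0,-0.12],[0,0,0]],[24,[2.45,0,-0.12],[0,0,0]],[24,[2.1,0,-0.12],[0,0,0]],[24,[1.9,0,-1.2],[0,0,0]],[24,[1,0,-2.6],[0,0,0]]]'; python3 -m creep '[[24,[-1.3,0,-0.4],[0,0,0]],[24,[-2.2,0,-0.4],[0,0,0]],[24,[-2.2,0,-0.4],[0,0,0]]]'; python3 - <<'E'
from h import *
st()
a=grab_frame('wrist');cv2.imwrite('pics/w12.png',a)
u=np.array([.64,.768]);v=np.array([-.768,.64]);m=np.array([.5816,.0952])
hsv=cv2.cvtColor(a,cv2.COLOR_BGR2HSV)
def seg(mask,name,z=.066):
    n,l,S,C=cv2.connectedComponentsWithStats(mask.astype(np.uint8))
    for i in range(1,n):
        if S[i][4]>40:
            (cx,cy),wh,an=cv2.minAreaRect(np.argwhere(l==i)[:,::-1].astype(np.float32))
            p=ray('wrist',cx,cy,z)[:2]-m; print(name,S[i].tolist(),np.round(wh,1),round(an),"s,w",(p@u).round(3),(p@v).round(3))
h,sa,va=cv2.split(hsv)
seg((h>14)&(h<24)&(sa>60)&(sa<140)&(va>130),"cream"); seg((va<75)&(np.indices(va.shape)[0]<190),"dark");seg((h>40)&(h<90)&(sa>70),"green")
E
```

```text
time: 18.73
tool_pos: [0.5764, 0.0805, 0.1274]
orientation: [2.76, 1.496, -0.002]
contact_force: [1.9, -0.4, 1.1]
grip_width: 0.0201
time: 19.1
tool_pos: [0.5264, 0.0024, 0.1442]
orientation: [2.766, 1.486, -0.001]
contact_force: [-0.4, 0.0, 1.0]
grip_width: 0.0203
t 19.1 pos [0.5264 0.0024 0.1442] yaw 56.5 tilt [ 0.    -0.002] F [-0.4  0.   1. ] w 0.02 q [-0.63  0.24  0.67  1.75 -0.15  1.21 -0.51]
cream [97, 139, 53, 49, 1859] [52.1 47.2] 15 s,w -0.096 0.097
cream [318, 262, 15, 12, 105] [15.3  9. ] 14 s,w -0.176 -0.09
dark [91, 0, 25, 140, 664] [140.7   5.1] 82 s,w -0.024 0.112
dark [163, 0, 9, 46, 263] [ 7.1 45.1] 2 s,w 0.015 0.064
dark [326, 0, 14, 66, 214] [ 4.9 66.1] 9 s,w 0.022 -0.061
dark [370, 0, 22, 190, 695] [  4.  190.1] 5 s,w -0.018 -0.107
dark [383, 0, 26, 190, 630] [ 12.  190.3] 4 s,w -0.016 -0.119
dark [0, 23, 83, 24, 988] [23. 82.] 90 s,w -0.004 0.159
dark [0, 59, 94, 31, 891] [95.8 20.9] 10 s,w -0.029 0.155
dark [147, 149, 19, 31, 165] [12.1 33.6] 43 s,w -0.095 0.069
dark [0, 154, 98, 15, 980] [97.1 11.1] 3 s,w -0.101 0.16
dark [490, 167, 22, 17, 269] [23.  13.1] 17 s,w -0.069 -0.225
green [332, 264, 16, 13, 128] [14.3 12. ] 11 s,w -0.177 -0.104
```

```bash
python3 -c "
from h import *
tgt((.5217,-.1422,.144,57))"; python3 -m creep '[[24,[-1,0.3,0],[0,0,0]],[24,[-2.1,0.9,0],[0,0,0]],[24,[-3,1.7,0],[0,0,0]],[24,[-3.1,1.9,0],[0,0,0]],[24,[-3.1,1.9,0],[0,0,0]]]'; python3 -c "
from h import *
tgt((.5217,-.1422,.144,57),(.5217,-.1422,.0275,57))
c=grab_frame('wrist');cv2.imwrite('pics/w13.png',c)
h,sa,va=cv2.split(cv2.cvtColor(c,cv2.COLOR_BGR2HSV))
for nm,m in(('cream',(h>14)&(h<24)&(sa>60)&(sa<140)&(va>130)),('green',(h>40)&(h<90)&(sa>70))):
    n,l,S,C=cv2.connectedComponentsWithStats(m.astype(np.uint8))
    for i in range(1,n):
        if S[i][4]>60: print(nm,S[i],ray('wrist',*C[i],.065).round(4))
"
```

```text
t 19.15 pos [0.5272 0.0047 0.144 ] yaw 56.7 tilt [ 0.    -0.001] F [0.6 0.6 0.1] w 0.02 q [-0.63  0.24  0.66  1.75 -0.15  1.21 -0.51]
(0.5217, -0.1422, 0.144, 57) shift [-3.15, 1.9, 0.0] turn [0.01, 0.01, -0.06]
time: 19.77
tool_pos: [0.5228, -0.1403, 0.1436]
orientation: [2.765, 1.49, -0.002]
contact_force: [0.1, -0.3, 0.7]
grip_width: 0.0206
t 19.77 pos [ 0.5228 -0.1403  0.1436] yaw 56.7 tilt [-0.001 -0.001] F [ 0.1 -0.3  0.7] w 0.021 q [-0.41  0.29  0.74  1.72 -0.2   1.22 -0.2 ]
(0.5217, -0.1422, 0.144, 57) shift [-0.05, 0.0, -0.01] turn [0.0, 0.02, -0.07]
(0.5217, -0.1422, 0.0275, 57) shift [-0.05, 0.0, 2.9] turn [0.0, 0.02, -0.07]
cream [230 131  21  20 299] [ 0.5339 -0.0993  0.065 ]
green [249 135  41  24 585] [ 0.551  -0.1167  0.065 ]
```

```bash
python3 -m creep '[[24,[-0.05,0,0.9],[0,0,0]],[24,[-0.05,0,1.8],[0,0,0]],[24,[-0.05,0,2.5],[0,0,0]],[24,[-0.05,0,2.85],[0,0,0]],[24,[-0.05,0,2.9],[0,0,0]],[24,[-0.05,0,2.9],[0,0,0]]]'; python3 -c "
from h import *
tgt((.5472,-.1027,.027,57))"
```

```text
time: 20.58
tool_pos: [0.5223, -0.1409, 0.0285]
orientation: [2.763, 1.493, -0.0]
contact_force: [0.8, -0.4, 0.2]
grip_width: 0.0208
t 20.57 pos [ 0.5223 -0.1409  0.0285] yaw 56.8 tilt [ 0.    -0.001] F [ 0.8 -0.4  0.2] w 0.021 q [-0.35  0.43  0.69  1.84 -0.32  0.99 -0.11]
(0.5472, -0.1027, 0.027, 57) shift [1.14, -0.0, 0.04] turn [0.01, 0.01, -0.04]
```

```bash
cat > see.py <<'E'
from h import *
c=grab_frame('wrist');cv2.imwrite('pics/wl.png',c)
h,sa,va=cv2.split(cv2.cvtColor(c,cv2.COLOR_BGR2HSV))
for nm,m in(('cream',(h>14)&(h<24)&(sa>60)&(sa<140)&(va>130)),('green',(h>40)&(h<90)&(sa>70))):
    n,l,S,C=cv2.connectedComponentsWithStats(m.astype(np.uint8))
    for i in range(1,n):
        if S[i][4]>60:
            r=cv2.minAreaRect(np.argwhere(l==i)[:,::-1].astype(np.float32)); print(nm,S[i],np.round(r[1]),round(r[2]),ray('wrist',*C[i],.065).round(4))
E
python3 -m creep '[[24,[0.25,0,0.03],[0,0,0]],[24,[0.5,0,0.03],[0,0,0]],[24,[0.75,0,0.03],[0,0,0]],[24,[1,0,0.03],[0,0,0]],[24,[1.15,0,0.03],[0,0,0]],[24,[1.15,0,0.03],[0,0,0]]]'; python3 see.py; python3 -c "
from h import *
tgt((.5472+.0055,-.1027+.0098,.027,63),(.5472+.0108,-.1027+.0203,.027,69),(.5472+.0143,-.1027+.0318,.027,75),(.564,-.0599,.027,80))"
```

```text
time: 21.32
tool_pos: [0.5477, -0.1018, 0.0271]
orientation: [2.762, 1.495, -0.0]
contact_force: [-0.7, 0.0, 0.1]
grip_width: 0.021
cream [208 200  34  27 894] [26. 33.] 90 [ 0.5451 -0.0789  0.065 ]
green [ 242  198   69   30 1883] [29. 68.] 90 [ 0.566  -0.0917  0.065 ]
t 21.38 pos [ 0.5475 -0.1024  0.0272] yaw 56.8 tilt [ 0.    -0.001] F [ 0.6 -0.5  0.3] w 0.021 q [-0.4   0.46  0.67  1.8  -0.33  1.   -0.18]
(0.5527, -0.0929, 0.027, 63) shift [0.27, -0.02, 0.0] turn [0.01, 0.01, -1.24]
(0.558, -0.0824, 0.027, 69) shift [0.56, -0.05, 0.0] turn [0.01, 0.01, -2.44]
(0.5615, -0.07089999999999999, 0.027, 75) shift [0.85, -0.14, 0.0] turn [0.01, 0.01, -3.64]
(0.564, -0.0599, 0.027, 80) shift [1.11, -0.24, 0.0] turn [0.01, 0.01, -4.64]
```

```bash
python3 -m creep '[[24,[0.14,0,0],[0,0,-0.6]],[24,[0.27,-0.02,0],[0,0,-1.2]],[24,[0.42,-0.03,0],[0,0,-1.8]],[24,[0.56,-0.05,0],[0,0,-2.4]],[24,[0.71,-0.09,0],[0,0,-3]],[24,[0.85,-0.14,0],[0,0,-3.6]],[24,[0.98,-0.19,0],[0,0,-4.1]],[24,[1.11,-0.24,0],[0,0,-4.6]],[24,[1.11,-0.24,0],[0,0,-4.6]]]'; python3 see.py; python3 -c "
from h import *
s,R=st(); p=s['tool_pos'][:2]-np.array([.5816,.0952]); print('tool s,w',p@[.64,.768],p@[-.768,.64])"
```

```text
time: 22.5
tool_pos: [0.5638, -0.0592, 0.0271]
orientation: [2.408, 2.017, -0.001]
contact_force: [0.0, -0.9, 0.5]
grip_width: 0.0207
cream [208 201  34  27 888] [26. 33.] 90 [ 0.5519 -0.0392  0.065 ]
green [ 243  199   68   30 1878] [29. 67.] 90 [ 0.5763 -0.0428  0.065 ]
t 22.55 pos [ 0.5637 -0.0597  0.0271] yaw 79.8 tilt [ 0.    -0.001] F [ 0.4 -0.2 -0.7] w 0.021 q [-0.4   0.46  0.57  1.77 -0.28  1.    0.1 ]
tool s,w -0.13041094457731695 -0.08542732755075833
```

```bash
python3 -m creep '[[24,[0.3,0,0],[0,0,0]],[24,[0.6,0,0],[0,0,0]],[24,[0.9,0,0],[0,0,0]],[24,[1.2,0,0],[0,0,0]],[24,[1.5,0,0],[0,0,0]],[24,[1.8,0,0],[0,0,0]],[24,[2.1,0,0],[0,0,0]],[24,[2.45,0,0],[0,0,0]],[24,[2.45,0,0],[0,0,0]]]'; python3 see.py; python3 -c "
from h import *
s,R=st(); p=s['tool_pos'][:2]-np.array([.5816,.0952]); print('tool s,w',p@[.64,.768],p@[-.768,.64])
x,y=s['tool_pos'][:2]; L=[]
for i in range(1,6):
    a=np.radians(80-5*i+2.5); x+=.011*np.cos(a);y+=.011*np.sin(a); L.append((round(x,4),round(y,4),.031,80-5*i))
a=np.radians(55); L.append((x+.02*np.cos(a),y+.02*np.sin(a),.031,55))
tgt(*L); p=np.array(L[-1][:2])+.018*np.array([np.cos(a),np.sin(a)])-[.5816,.0952]; print('cell end',p@[.64,.768],p@[-.768,.64])
"
```

```text
time: 23.68
tool_pos: [0.5812, 0.0387, 0.0269]
orientation: [2.407, 2.018, -0.0]
contact_force: [-0.0, -0.4, -1.4]
grip_width: 0.0206
cream [208 199  35  27 875] [26. 34.] 90 [0.5695 0.0588 0.065 ]
green [ 243  197   69   29 1899] [28. 68.] 90 [0.5939 0.0554 0.065 ]
t 23.73 pos [0.581  0.0374 0.0269] yaw 79.9 tilt [-0.    -0.001] F [ 0.2 -0.4  0.4] w 0.021 q [-0.54  0.48  0.54  1.72 -0.28  1.01 -0.07]
tool s,w -0.04475038887449838 -0.036568466883365375
t 23.73 pos [0.581  0.0374 0.0269] yaw 79.9 tilt [-0.    -0.001] F [ 0.2 -0.4  0.4] w 0.021 q [-0.54  0.48  0.54  1.72 -0.28  1.01 -0.07]
(np.float64(0.5834), np.float64(0.0481), 0.031, 75) shift [0.27, 0.01, -0.1] turn [0.0, 0.01, 0.98]
(np.float64(0.5867), np.float64(0.0586), 0.031, 70) shift [0.55, 0.05, -0.1] turn [0.0, 0.01, 1.98]
(np.float64(0.5909), np.float64(0.0688), 0.031, 65) shift [0.82, 0.1, -0.1] turn [0.0, 0.01, 2.98]
(np.float64(0.596), np.float64(0.0785), 0.031, 60) shift [1.08, 0.19, -0.1] turn [0.0, 0.01, 3.98]
(np.float64(0.6019), np.float64(0.0878), 0.031, 55) shift [1.33, 0.29, -0.11] turn [0.0, 0.01, 4.98]
(np.float64(0.6134031899067898), np.float64(0.10420486996978101), 0.031, 55) shift [1.79, 0.5, -0.11] turn [0.0, 0.01, 4.98]
cell end 0.0452013400841523 -0.017154222173662335
```

```bash
python3 -m creep '[[24,[0.14,0,-0.06],[0,0,0.5]],[24,[0.27,0.01,-0.1],[0,0,1]],[24,[0.41,0.03,-0.11],[0,0,1.5]],[24,[0.55,0.05,-0.11],[0,0,2]],[24,[0.69,0.07,-0.11],[0,0,2.5]],[24,[0.82,0.1,-0.11],[0,0,3]],[24,[1.08,0.19,-0.11],[0,0,4]],[24,[1.33,0.29,-0.11],[0,0,5]],[24,[1.56,0.39,-0.11],[0,0,5]],[24,[1.79,0.5,-0.11],[0,0,5]],[24,[1.79,0.5,-0.11],[0,0,5]]]'; python3 see.py;  python3 -c "
from h import *
st()"
```

```text
time: 25.1
tool_pos: [0.6136, 0.1052, 0.0311]
orientation: [2.786, 1.451, -0.001]
contact_force: [0.4, 0.5, -0.4]
grip_width: 0.0207
cream [ 251  118   37   33 1094] [31. 36.] 85 [0.6502 0.1461 0.065 ]
cream [165 167  37  30 958] [28. 36.] 88 [0.604  0.1512 0.065 ]
cream [205 199  34  27 882] [26. 33.] 90 [0.6098 0.1283 0.065 ]
green [ 239  197   68   28 1843] [27. 67.] 90 [0.6306 0.1146 0.065 ]
t 25.15 pos [0.6134 0.1045 0.0311] yaw 55.0 tilt [-0.    -0.001] F [0.1 0.5 0.8] w 0.02 q [-0.66  0.57  0.61  1.61 -0.36  1.08 -0.56]
```

```bash
python3 -m creep '[[24,[-0.25,0,0],[0,0,0]],[24,[-0.35,0,-0.5],[0,0,0]],[24,[-0.4,0,-1.8],[0,0,0]],[24,[-0.8,0,-3.2],[0,0,0]],[24,[-1.6,0,-4.6],[0,0,0]],[24,[-2.4,0,-6],[0,0,0]],[24,[-2.8,0,-7],[0,0,0]],[24,[-2.8,0,-7],[0,0,0]]]'; python3 -c "
from h import *
st()
a=cv2.resize(grab_frame('wrist')[0:200,110:360],None,fx=2,fy=2);b=cv2.resize(grab_frame('scene')[150:283,195:325],None,fx=3,fy=3)[:399]
b=cv2.resize(b,(300,400)); cv2.imwrite('pics/fin.png',np.hstack([a,b]))"
```

```text
time: 26.15
tool_pos: [0.5498, 0.0098, 0.3169]
orientation: [2.788, 1.442, 0.013]
contact_force: [1.1, 0.5, -0.4]
grip_width: 0.0206
t 26.15 pos [0.5498 0.0098 0.3169] yaw 54.7 tilt [0.008 0.001] F [ 1.1  0.5 -0.4] w 0.021 q [-0.68  0.21  0.75  1.4  -0.15  1.58 -0.56]
```

View pics/fin.png

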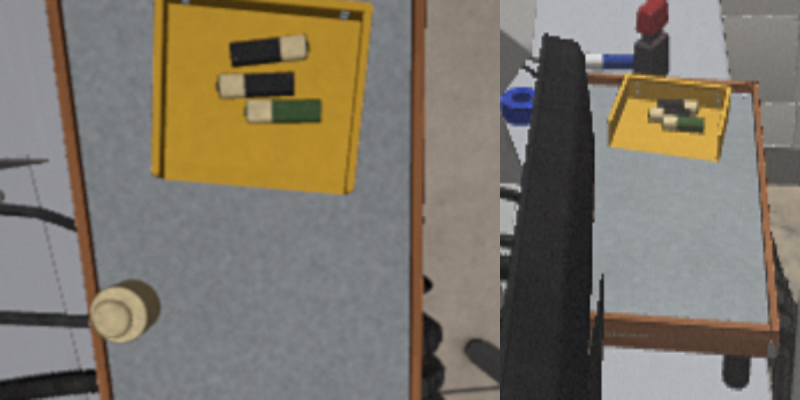

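All three cells lie well inside the pan, the brass weight is still standing, and the hand is clear at 0.32 m. I'll hand it in.

```bash
python3 -c "
from bench import job; print(job.job_done())"
```

```text
the job is handed in; nothing more can be done
None
```

All three battery cells are in the yellow pan. I swept them one at a time along the board with the fingertips set 20 mm apart. The green cell by the rim was first squared up, then steered in on a curve. Nothing was picked up.

- **Last picture:** all three cells lie wholly on the pan floor, well behind the lip. The hand is at z = 0.32 m, touching nothing, at 26 s of the 67 s allowed.
- **Other objects:** the brass weight is upright and the tape and marker can be seen. I did not re-check the steel weight and the staples box at the end. I kept the hand clear of both, and wrist forces stayed within noise (under 2 N in every reading).
- **What went wrong:** the first sweep passed over a cell without moving it. The fingertips sit about 30 mm short of the reported TCP at that opening, though the description suggested at most 13 mm. I found this from the pictures and a careful descent, and lowered the hand to suit.

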